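# Tuck a board strip under the trimmer flap and hold it flat for the cut

## Task

Set the long narrow strip of mount board in the bench trimmer, ready for cutting: slide one end under the sprung hold-down flap, without lifting the flap, and on under the rail until the whole width of that end sits square and flush against the stop bar behind the rail, without shifting the stop. Then hold the strip pressed firmly flat on the trimmer's bed with the fingers, and finish while still holding it pressed down like that, without letting go at the end. Leave the offcut, the tape roll, the jar and the brush pot where they are.

Things in the scene. Friction and masses are not known exactly. Their poses are not given: they have to be found in the camera images.
- strip_mid (a point): centre (half-way up) of the loose strip of plain white mount board, 280 mm long (its x axis), 46 mm wide (y), 5 mm thick (z), about 45 g; it starts flat on the bench. Both ends are alike.
- bed: flat grey bed of the bench trimmer, fixed and level. Origin on its top surface, 24 mm above the bench, under the middle of the guide rail. x points from the open feeding side, under the rail, to the stop; y runs along the rail. The bed spans x -240 to +90 mm, y -180 to +180 mm
- rail_mid (a point): centre of the trimmer's fixed guide rail; axes as the bed's. The rail is 26 mm wide (x), from 32 to 46 mm above the bed; its black end posts (60 x 26 mm, tops 52 mm above the bed) stand at y = +-193 mm, and the parked cutter head (about 60 mm square, top 80 mm above the bed) at y = +135 mm
- flap (a joint): the hold-down flap's hinge angle in rad: 0 = at rest, grows as its free edge is lifted (0.1 rad raises that edge about 4.5 mm). A light spring and its weight keep it down; about 1 N up at the free edge begins to lift it
- flap_edge (a point): middle of the flap's free edge. The flap is an aluminium plate 320 mm long (along the rail, bed y -160 to +160 mm), hinged under the rail at bed x = -4 mm; its flat part reaches to bed x = -40 mm with its underside 8 mm above the bed; from there its upturned lip reaches to bed x = -51 mm, where the mouth is about 13 mm high
- stop_face (a point): bottom middle, at bed level, of the stop bar's face that looks to the rail; axes as the bed's. Dark steel bar 140 mm long (y, +-70 mm), 16 mm in x, 14 mm high, two clamp knobs on top reaching 26 mm. Clamped at bed y = 0 and, differently in each run, at bed x = 30 to 55 mm; slips only above about 30 N
- offcut_mid (a point): bystander: centre of a loose plain offcut of the same board, 120 x 85 x 5 mm, flat on the bench
- tape: bystander: roll of paper tape lying flat on the bench, 96 mm across, 25 mm high, origin under its centre
- jar: bystander: closed glass jar, 68 mm across, 85 mm tall, origin under its centre
- pot: bystander: white pot with brushes standing in it, 76 mm across, 100 mm tall (about 240 mm with the brushes), origin under its centre

How it is judged:
At the end, for the whole second after the job is handed in: The strip lies flat on the bed (tilt under 0.03 rad) with one end under the flap and against the stop (within 3.5 mm), its whole width on the stop bar, square to within 0.05 rad; the flap is down (under 0.06 rad), and the fingers are still on the strip and press it on the bed with more than 3 N (x of strip_mid in the frame of stop_face between -0.1435 and -0.136 m and y of strip_mid in the frame of stop_face between -0.047 and 0.047 m and angle between the x axis of strip_mid and the x axis of bed, either way round below 0.05 rad and angle between strip_mid's own z axis and vertical below 0.03 rad and z of strip_mid in the frame of bed below 0.0045 m and value of joint flap below 0.06 rad and contact force between strip and bed above 3 N and contact force between the fingers and strip above 3 N); the arm keeps its last pose, push and grip.
It fails at once if the hold-down flap is lifted (its free edge by more than about 5.5 mm) (value of joint flap above 0.12 rad).
It fails at once if the stop is shifted by more than 3 mm (distance of stop_face from where it was at the start of the episode above 0.003 m).
It fails at once if the offcut, tape roll, jar or brush pot is moved by more than 20 mm (distance of any of offcut_mid, tape, jar, pot from where it was at the start of the episode above 0.02 m).
It also fails if it takes over 50 s, if anything falls off the work surface, if the arm or the gripper's body presses on something with over 40 N, if the wrist force passes 120 N, or if a joint passes its speed limit or range.

## Robot

A 7-joint arm with a two-finger parallel gripper is mounted at the origin on the work surface. World frame = base frame: x ahead of the robot, y to its left, z up, the work surface at z = 0. Lengths are in m, angles in rad, forces in N, time in s.
With the tool pointing down it reaches from about 0.4 to 0.925 m from the base axis. Payload 4.1 kg.
Tool frame: the origin (TCP) lies between the finger pads; the fingertips stand 17 mm ahead of it and the grasp point (between the pads) lies 2 mm behind it; z points along the fingers, y is the direction in which the jaws open and shut (so a half turn about z gives the same grasp; the last joint's range is limited). The gripper opens to 85 mm and grips with 20 to 120 N. Pads are 22 mm wide; open, the fingers measure 114 mm over their backs; the gripper's body (76 mm by 85 mm) begins 54 mm behind the grasp point. The pads swing forward as they close: fully open they stand 13 mm farther back than shut.
Start: joints at [1.225, 0.398, 0.045, 1.537, -0.019, 1.207, -0.051], TCP at [0.159, -0.63, 0.248] pointing down, gripper open.
Joint ranges: [-2.82, 2.82], [-0.49, 2.23], [-1.37, 1.46], [0, 2.46], [-1.36, 4.5], [0.23, 2], [-2.94, 2.94]. Speed limits (rad/s): [2.57, 2.57, 3.14, 3.14, 3.14, 3.14, 3.14].

## Interface

Orientations are given as a rotation vector (axis times angle).
In Python, from rig import manip gives the robot as it stands.
- The arm moves only by the tool carry_out, never from a script. Its argument "series" is a list of rows, each a list of 2 entries, a list of its own where there are three numbers: the shift along the tool's x, y, z in m, then the turn, a rotation vector about the tool's x, y, z in rad. A call has 1 to 20 rows; each row is the pose to reach, as a shift and turn from the pose measured when the call began, along the tool's axes at that moment; what a row does not reach only later rows make up. A row lasts 1/10 s, in which the tool goes at most 50 mm and 8.59 degrees, less where a joint would pass 70% of its speed; a pose out of reach is approached as far as the arm can. A call with a gripper value outside its range is refused whole. "claw" is the finger opening in m, from 0 to 0.0854, set as the call begins (left out, the last holds). The fingers move at their own pace and stop on an object; "newtons" is the grip in N (left out, the last holds). Time passes only in rows, so rows that repeat a pose let the fingers close. It gives the time, the measured TCP pose, the force and the opening at its end, in the units of the state.
- manip.read_state(): the state, without advancing time (a new reading comes with each control period).
- manip.read_camera(name): name is "scene" or "top"; returns a dict with "color" (420x560x3 uint8, red, green, blue), "depth" (420x560 float32, m along the optical axis (not along the pixel's ray), 0 where there is no reading), "mtx" (3x3 intrinsics, pixels), "R" (3x3) and "t" (3): a world point X has camera coordinates R X + t. Camera axes: x right, y down, z forward; pixel columns grow to the right and rows downward; lengths in m; the calibration is good to about 2 mm. A picture is of the moment at which its call begins.
- manip.close_job(): hands the job in, once; it reports no verdict.
The state is a dict: "time": time; "joint_pos": joint angles; "joint_velocities": joint speeds; "tau": joint torques, N m; "ee_pos": TCP position; "tool_rot": TCP orientation; "ft_force": force on the tool from outside, world axes, zero at the start; "ft_torque": the same for the moment, N m; "grip_width": finger opening in m.
Only numpy, scipy, OpenCV 4.12 (cv2) and the standard library are available. Lean on these libraries where they do the work, as an engineer would, in place of code of your own. Each camera call takes 0.05 s, during which the arm holds its last target.

## Working session

There is one attempt and no reset: what is moved stays moved. The work goes in short steps, Python scripts to look and compute and a tool call to move; the robot and the scene stay as the last step left them, time stands still between calls to the robot, and variables do not carry over. Pictures are saved under pics/ and viewed, and the job is handed in when it is done.

Besides the shell and the picture viewer there is one more tool, called after "Emit:" as a command line: name --argument value ..., lists and objects as JSON in quotes. carry_out: Moves the arm, as the interface text tells. Its arguments: {"type":"object","properties":{"series":{"type":"array","items":{"type":"array"}},"claw":{"type":"number"},"newtons":{"type":"number"}},"required":["series"]}

```bash
mkdir -p pics; ls; python3 - <<'E'
from rig import manip
import cv2,numpy as np
print(manip.read_state())
for n in("scene","top"):
    c=manip.read_camera(n); np.savez(f"pics/{n}0.npz",**c)
    cv2.imwrite(f"pics/{n}0.png",c["color"][...,::-1]); print(n,c["mtx"],c["R"],c["t"])
E
```

```text
pics
{'time': 0.0, 'joint_pos': array([ 1.22500428,  0.3991891 ,  0.04501343,  1.53789123, -0.01869704,
        1.20690687, -0.05067285]), 'joint_velocities': array([-0.00071418,  0.00071323,  0.00037407,  0.00063994, -0.0003716 ,
       -0.00024108, -0.00209927]), 'tau': array([-1.32646597e-03, -4.75124145e+01,  1.36441022e+00, -2.54222506e+01,
        1.17285561e-02,  9.54708550e-03,  8.26386639e-06]), 'ee_pos': array([ 0.15867604, -0.62970593,  0.24725991]), 'tool_rot': array([-3.11575117e+00, -3.86686065e-01,  5.84568052e-04]), 'ft_force': array([-0.46245546, -0.55415084,  0.13728616]), 'ft_torque': array([ 0.00100632, -0.04428428,  0.01404714]), 'grip_width': 0.0856430786902841}
scene [[527.2607219    0.         281.20637456]
 [  0.         527.2607219  209.22571624]
 [  0.           0.           1.        ]] [[ 0.87235548  0.48846411  0.01996813]
 [ 0.35040201 -0.59626184 -0.72228128]
 [-0.34090224  0.63708291 -0.69131109]] [-0.60193208 -0.01611524  1.5396488 ]
top [[427.96136642   0.         272.54103161]
 [  0.         427.96136642 214.70948169]
 [  0.           0.           1.        ]] [[-2.20756362e-02 -9.99756190e-01  4.76166094e-04]
 [-9.79639980e-01  2.15363820e-02 -1.99603844e-01]
 [ 1.99544924e-01 -4.87285320e-03 -9.79876563e-01]] [0.20436113 0.5972859  1.07682197]
```

View pics/scene0.png

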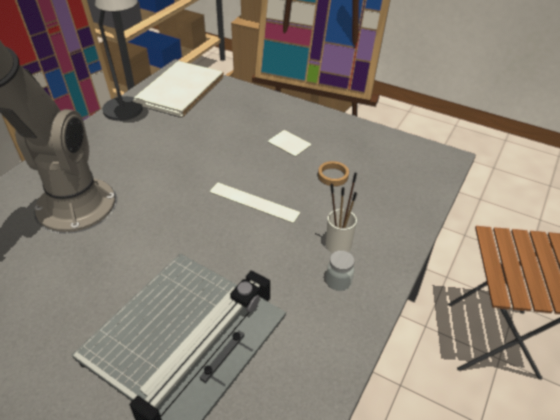

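View pics/top0.png

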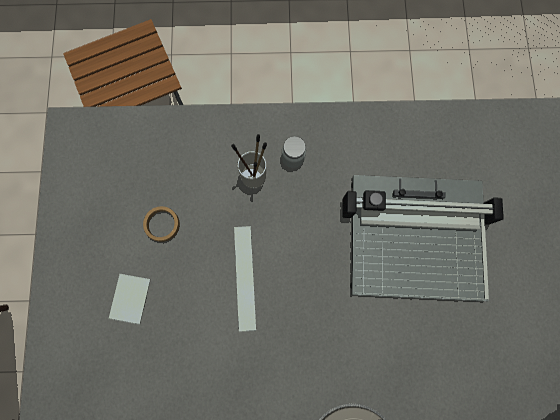

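The scene view shows the trimmer at lower left-centre (rail from about (150,400) to (250,290)) and the white strip at (255,202). The top view shows the strip at (245,278), the trimmer bed at about (420,240) and the stop bar near (419,194), with the pot and jar at (252,170) and (293,150).

```bash
python3 - <<'E'
import cv2,numpy as np
t=np.load("pics/top0.npz")["color"][...,::-1]
s=np.load("pics/scene0.npz")["color"][...,::-1]
cv2.imwrite("pics/topcrop.png",cv2.resize(t[165:310,330:515],None,fx=4,fy=4,interpolation=cv2.INTER_CUBIC))
cv2.imwrite("pics/scenecrop.png",cv2.resize(s[250:420,70:290],None,fx=3.5,fy=3.5,interpolation=cv2.INTER_CUBIC))
E
```

```text
(no output)
```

View pics/topcrop.png

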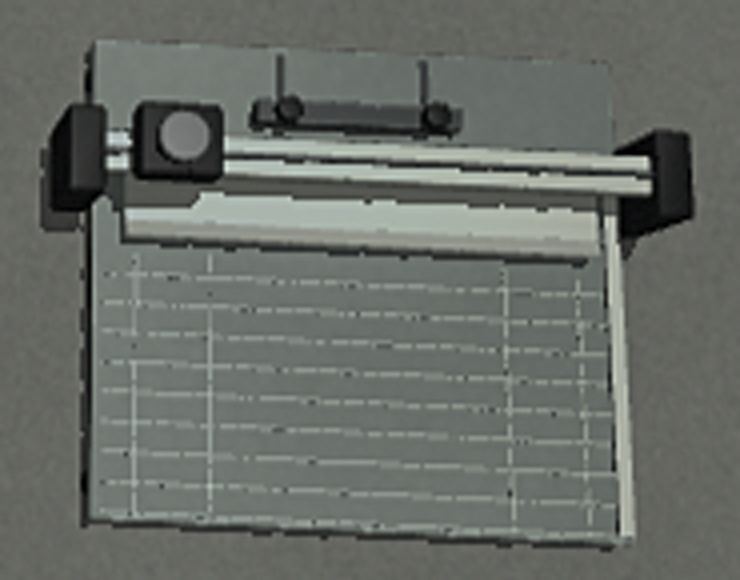

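View pics/scenecrop.png

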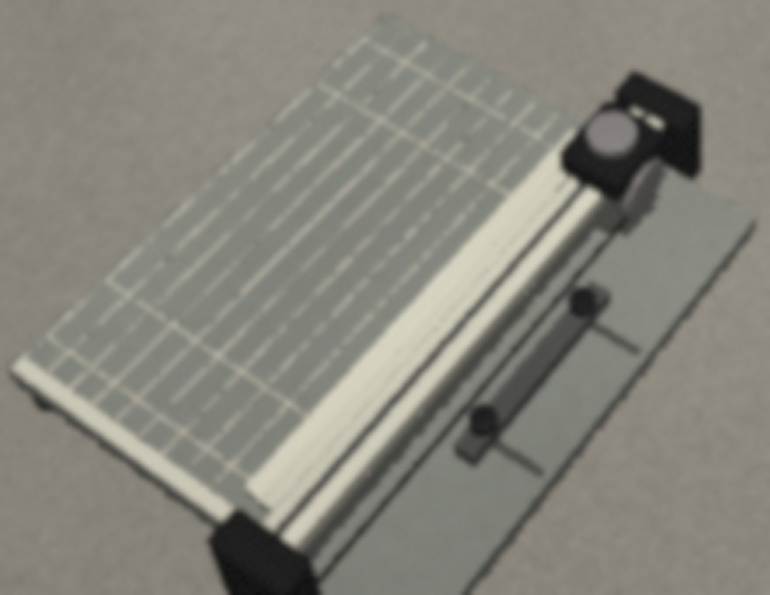

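```bash
cat > h.py <<'E'
import cv2,numpy as np
def ray(c,uv,z):
    uv=np.atleast_2d(np.asarray(uv,float)); C=-c["R"].T@c["t"]
    d=np.c_[uv,np.ones(len(uv))]@np.linalg.inv(c["mtx"]).T@c["R"]
    return C+d*((np.asarray(z)-C[2])/d[:,2])[:,None]
def cloud(c):
    h,w=c["depth"].shape; u,v=np.meshgrid(np.arange(w),np.arange(h))
    p=np.stack([u,v,np.ones_like(u)],-1)@np.linalg.inv(c["mtx"]).T*c["depth"][...,None]
    return (p-c["t"])@c["R"]
def pix(c,X):
    p=np.atleast_2d(X)@c["R"].T+c["t"]; p=p@c["mtx"].T; return p[:,:2]/p[:,2:]
def up(uv,off,f): return (np.asarray(uv,float)+.5)/f-.5+np.asarray(off)
E
python3 - <<'E'
from h import *
T=dict(np.load("pics/top0.npz"));S=dict(np.load("pics/scene0.npz"))
print("camT",-T["R"].T@T["t"],"camS",-S["R"].T@S["t"])
# strip
for n,c in(("T",T),("S",S)):
    g=c["color"].astype(int); P=cloud(c)
    m=((g.min(2)>150) if n=="S" else (g.min(2)>150)).astype(np.uint8)
    for k in cv2.findContours(m,0,1)[0]:
        if cv2.contourArea(k)<200: continue
        r=cv2.minAreaRect(k); w=ray(c,cv2.boxPoints(r),.005)
        W=ray(c,k[:,0,:],.005)[:,:2].astype(np.float32); rr=cv2.minAreaRect(W*1000)
        print(n,np.round(r[0]),rr)
    print(n,"bed z med", np.median(P[...,2][250:290,370:470]) if n=="T" else "")
cr=[(95,40),(87,520),(632,542),(610,65)]
print(ray(T,up(cr,(330,165),4),.024))
sc=[(388,15),(12,370),(755,222)]
print(ray(S,up(sc,(70,250),3.5),.024))
# stop bar
print("stop top bottom edge top z=.038", ray(T,up([(250,128),(460,134),(258,100),(462,110)],(330,165),4),.038))
print("stop S (far top edge,near)",ray(S,up([(458,448),(478,463),(592,285),(610,292)],(70,250),3.5),.038))
print("posts T z=.076",ray(T,up([(70,103),(103,105),(100,190),(55,210),(655,132),(690,130),(692,215),(622,232)],(330,165),4),.076))
print("rail T z=.07", ray(T,up([(225,135),(650,158),(225,175),(650,194)],(330,165),4),.07))
E
```

```text
camT [0.37476219 0.19669512 1.17427587] camS [ 1.05561529 -0.69647063  1.06475602]
T [129. 298.] ((393.1890869140625, 580.36865234375), (84.4028549194336, 119.54237365722656), 78.9419174194336)
T [244. 278.] ((442.3255615234375, 270.8945617675781), (278.3279113769531, 45.15410232543945), 2.367133855819702)
T [420. 218.] ((593.2217407226562, -217.93319702148438), (325.5177001953125, 22.687490463256836), 86.22887420654297)
T [439. 208.] ((620.7310180664062, -273.52996826171875), (293.167236328125, 9.3946533203125), 86.06600189208984)
T [438. 203.] ((636.3141479492188, -275.1234130859375), (294.0202941894531, 8.880719184875488), 86.01812744140625)
T [294. 146.] ((812.2238159179688, 124.569091796875), (57.73897933959961, 57.84004211425781), 88.42896270751953)
T [444.  90.] ((980.7454223632812, -324.0908203125), (174.6625213623047, 61.14952850341797), 88.7501220703125)
T [266.  80.] ((1023.9100341796875, 199.75921630859375), (145.752197265625, 141.48805236816406), 0.0727396234869957)
T [200.  79.] ((1029.551025390625, 397.2244873046875), (171.41514587402344, 156.14971923828125), 89.898414
[... 2240 characters left out ...]
4697  0.038     ]]
stop S (far top edge,near) [[ 0.65326492 -0.28374106  0.038     ]
 [ 0.66928104 -0.28575512  0.038     ]
 [ 0.66141593 -0.1471768   0.038     ]
 [ 0.67429254 -0.14581808  0.038     ]]
posts T z=.076 [[ 0.65986704 -0.00781297  0.076     ]
 [ 0.65802092 -0.02958859  0.076     ]
 [ 0.60060234 -0.02413003  0.076     ]
 [ 0.58789761  0.00610459  0.076     ]
 [ 0.63163711 -0.39289568  0.076     ]
 [ 0.63248507 -0.41618169  0.076     ]
 [ 0.57541355 -0.41010261  0.076     ]
 [ 0.56514751 -0.3629682   0.076     ]]
rail T z=.07 [[ 0.63726452 -0.11052132  0.07      ]
 [ 0.61545266 -0.39059307  0.07      ]
 [ 0.61013281 -0.1084855   0.07      ]
 [ 0.59117997 -0.38756376  0.07      ]]
```

```bash
cat >> h.py <<'E'
from scipy.spatial.transform import Rotation as Ro
def tgt(yaw):  # tool down, tool x at world yaw (rad)
    return Ro.from_euler('z',yaw)*Ro.from_rotvec([np.pi,0,0])
def delta(st,p,yaw):
    R=Ro.from_rotvec(st["tool_rot"])
    print("to",p,yaw,"shift",np.round(R.inv().apply(np.array(p)-st["ee_pos"]),4),"turn",np.round((R.inv()*tgt(yaw)).as_rotvec(),4))
def show(st):
    R=Ro.from_rotvec(st["tool_rot"]).as_matrix()
    print("t",round(st["time"],2),"p",np.round(st["ee_pos"],4),"yaw",round(np.arctan2(R[1,0],R[0,0]),4),"z",np.round(R[:,2],3),"F",np.round(st["ft_force"],2),"w",round(st["grip_width"],4))
E
python3 - <<'E'
from h import *
from rig import manip
s=manip.read_state(); show(s)
delta(s,(.5,-.25,.25),.042); delta(s,(.444,.27,.15),.042)
E
```

```text
t 0.1 p [ 0.1587 -0.6298  0.2474] yaw 0.2469 z [-0.001  0.002 -1.   ] F [ 0.58 -0.05 -0.57] w 0.0856
to (0.5, -0.25, 0.25) 0.042 shift [ 0.4238 -0.2848 -0.0022] turn [-0.0018  0.0003  0.2049]
to (0.444, 0.27, 0.15) 0.042 shift [ 0.4966 -0.8026  0.0987] turn [-0.0018  0.0003  0.2049]
```

Emit:
carry_out --series '[[[0.424,-0.285,-0.002],[0,0,0.205]],[[0.424,-0.285,-0.002],[0,0,0.205]],[[0.424,-0.285,-0.002],[0,0,0.205]],[[0.424,-0.285,-0.002],[0,0,0.205]],[[0.424,-0.285,-0.002],[0,0,0.205]],[[0.424,-0.285,-0.002],[0,0,0.205]],[[0.424,-0.285,-0.002],[0,0,0.205]],[[0.424,-0.285,-0.002],[0,0,0.205]],[[0.424,-0.285,-0.002],[0,0,0.205]],[[0.424,-0.285,-0.002],[0,0,0.205]],[[0.497,-0.803,0.099],[0,0,0.205]],[[0.497,-0.803,0.099],[0,0,0.205]],[[0.497,-0.803,0.099],[0,0,0.205]],[[0.497,-0.803,0.099],[0,0,0.205]],[[0.497,-0.803,0.099],[0,0,0.205]],[[0.497,-0.803,0.099],[0,0,0.205]],[[0.497,-0.803,0.099],[0,0,0.205]],[[0.497,-0.803,0.099],[0,0,0.205]],[[0.497,-0.803,0.099],[0,0,0.205]],[[0.497,-0.803,0.099],[0,0,0.205]]]' --claw 0.06 --newtons 30

```text
time: 2.1
ee_pos: [0.4473, 0.2327, 0.1567]
tool_rot: [-3.14, -0.065, 0.001]
ft_force: [1.2, 0.5, 0.6]
grip_width: 0.06
```

```bash
python3 - <<'E'
from h import *
from rig import manip
s=manip.read_state(); show(s)
delta(s,(.444,.27,.06),.042)
c=manip.read_camera("top"); np.savez("pics/t1.npz",**c)
im=c["color"][...,::-1].copy()
cv2.imwrite("pics/t1.png",cv2.resize(im[150:400,130:510],None,fx=2,fy=2))
E
```

```text
t 2.1 p [0.4473 0.2327 0.1567] yaw 0.0415 z [-0.     0.001 -1.   ] F [1.16 0.45 0.63] w 0.06
to (0.444, 0.27, 0.06) 0.042 shift [-0.0017 -0.0373  0.0968] turn [-0.0013  0.0003 -0.0005]
```

View pics/t1.png

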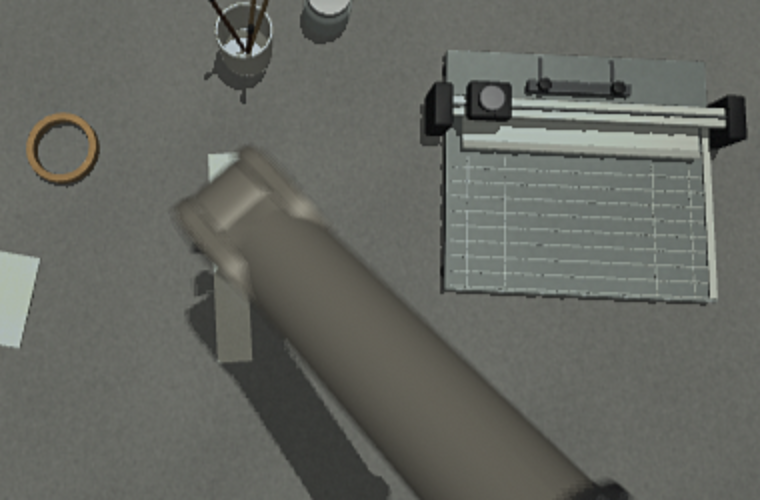

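The arm now stands above the strip, whose ends show at about (222,160) and (235,345) in the crop. Next I descend and then touch down slowly.

Emit:
carry_out --series '[[[-0.002,-0.037,0.03],[0,0,0]],[[-0.002,-0.037,0.06],[0,0,0]],[[-0.002,-0.037,0.09],[0,0,0]],[[-0.002,-0.037,0.115],[0,0,0]],[[-0.002,-0.037,0.121],[0,0,0]],[[-0.002,-0.037,0.121],[0,0,0]],[[-0.002,-0.037,0.121],[0,0,0]]]'

```text
time: 2.85
ee_pos: [0.441, 0.2815, 0.0366]
tool_rot: [-3.129, -0.082, 0.0]
ft_force: [0.4, 0.6, 0.3]
grip_width: 0.0604
```

```bash
python3 - <<'E'
from h import *
from rig import manip
s=manip.read_state(); show(s)
delta(s,(.444,.27,.03),.042)
c=manip.read_camera("scene"); np.savez("pics/s1.npz",**c)
im=c["color"][...,::-1].copy()
cv2.imwrite("pics/s1.png",cv2.resize(im[110:280,170:390],None,fx=3.5,fy=3.5))
E
```

```text
t 2.85 p [0.441  0.2815 0.0366] yaw 0.0527 z [-0.     0.011 -1.   ] F [0.4  0.62 0.29] w 0.0604
to (0.444, 0.27, 0.03) 0.042 shift [0.0024 0.0118 0.0065] turn [-0.0111 -0.      0.0107]
```

View pics/s1.png

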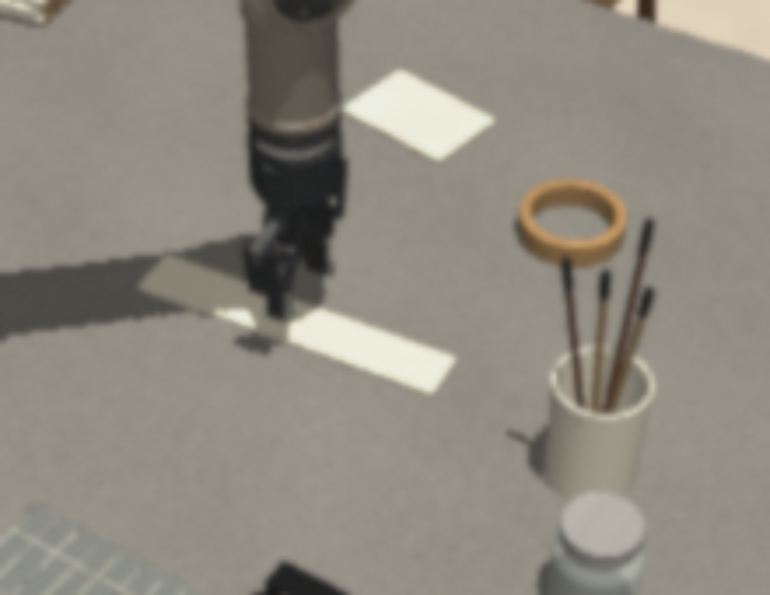

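The tool overshot to y 0.2815 (about 11 mm), because a camera call had let the arm settle before the next move began. I'll correct that at height.

Emit:
carry_out --series '[[[0.0025,0.012,0.003],[-0.011,0,0.011]],[[0.0025,0.012,0.0065],[-0.011,0,0.011]],[[0.0025,0.012,0.0065],[-0.011,0,0.011]],[[0.0025,0.012,0.0065],[-0.011,0,0.011]],[[0.0025,0.012,0.0065],[-0.011,0,0.011]]]'

```text
time: 3.4
ee_pos: [0.4443, 0.2701, 0.0305]
tool_rot: [-3.14, -0.066, -0.001]
ft_force: [-0.2, -0.8, -0.2]
grip_width: 0.0599
```

```bash
python3 - <<'E'
from h import *
from rig import manip
c=manip.read_camera("scene"); np.savez("pics/s2.npz",**c)
im=c["color"][...,::-1].copy()
cv2.imwrite("pics/s2.png",cv2.resize(im[160:230,200:310],None,fx=7,fy=7,interpolation=2))
s=manip.read_state(); show(s)
delta(s,(.444,.27,.015),.042)
E
```

```text
t 3.45 p [0.4443 0.2701 0.0305] yaw 0.0418 z [ 0.001  0.001 -1.   ] F [0.9  0.   0.62] w 0.0599
to (0.444, 0.27, 0.015) 0.042 shift [-0.0004  0.0001  0.0155] turn [-0.0006 -0.0009 -0.0002]
```

View pics/s2.png

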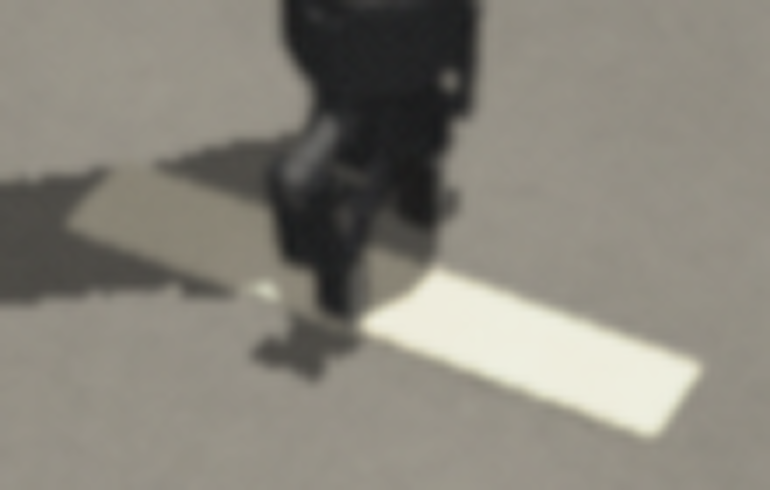

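The fingers straddle the strip, with the near fingertip at (340,320) just outside its near edge. Now I lower slowly.

Emit:
carry_out --series '[[[0,0,0.006],[0,0,0]],[[0,0,0.011],[0,0,0]],[[0,0,0.013],[0,0,0]],[[0,0,0.0145],[0,0,0]],[[0,0,0.0155],[0,0,0]],[[0,0,0.0155],[0,0,0]],[[0,0,0.0155],[0,0,0]]]'

```text
time: 4.15
ee_pos: [0.4444, 0.2702, 0.015]
tool_rot: [-3.14, -0.066, -0.002]
ft_force: [0.2, 0.1, 0.2]
grip_width: 0.0597
```

```bash
python3 - <<'E'
from h import *
from rig import manip
s=manip.read_state(); show(s)
E
```

```text
t 4.15 p [0.4444 0.2702 0.015 ] yaw 0.0418 z [ 0.001  0.001 -1.   ] F [0.2  0.07 0.23] w 0.0597
```

Emit:
carry_out --series '[[[0,0,0.0008],[0,0,0]],[[0,0,0.0016],[0,0,0]],[[0,0,0.0024],[0,0,0]],[[0,0,0.003],[0,0,0]],[[0,0,0.003],[0,0,0]]]'

```text
time: 4.65
ee_pos: [0.4445, 0.2702, 0.012]
tool_rot: [-3.14, -0.066, -0.002]
ft_force: [-0.8, 0.7, 1.5]
grip_width: 0.06
```

Emit:
carry_out --series '[[[0,0,0.0007],[0,0,0]],[[0,0,0.0012],[0,0,0]],[[0,0,0.0012],[0,0,0]]]'

```text
time: 4.95
ee_pos: [0.4445, 0.2703, 0.0119]
tool_rot: [3.141, 0.066, 0.002]
ft_force: [-2.5, -2.2, 11.4]
grip_width: 0.0602
```

Contact at TCP z≈0.012, which matches the tip geometry I worked out. I'll raise 4 mm and close.

Emit:
carry_out --series '[[[0,0,-0.0042],[0,0,0]],[[0,0,-0.0042],[0,0,0]]]'

```text
time: 5.15
ee_pos: [0.4449, 0.2707, 0.0167]
tool_rot: [-3.14, -0.065, -0.004]
ft_force: [0.3, -0.1, 0.5]
grip_width: 0.0602
```

Emit:
carry_out --series '[[[0,0,0],[0,0,0]],[[0,0,0],[0,0,0]],[[0,0,0],[0,0,0]],[[0,0,0],[0,0,0]],[[0,0,0],[0,0,0]]]' --claw 0.03 --newtons 40

```text
time: 5.65
ee_pos: [0.445, 0.2707, 0.0171]
tool_rot: [-3.14, -0.065, -0.004]
ft_force: [-2.4, -0.0, 5.5]
grip_width: 0.0437
```

```bash
python3 - <<'E'
from h import *
from rig import manip
s=manip.read_state(); show(s)
E
```

```text
t 5.65 p [0.445  0.2707 0.0171] yaw 0.0417 z [ 0.003  0.    -1.   ] F [-2.4  -0.02  5.5 ] w 0.0437
```

```bash
python3 - <<'E'
from h import *
from rig import manip
c=manip.read_camera("scene"); np.savez("pics/s3.npz",**c)
im=c["color"][...,::-1].copy()
cv2.imwrite("pics/s3.png",cv2.resize(im[160:230,200:310],None,fx=7,fy=7,interpolation=2))
s=manip.read_state(); show(s)
E
```

```text
t 5.7 p [0.445  0.2707 0.0171] yaw 0.0417 z [ 0.003  0.    -1.   ] F [-1.33 -1.47  5.27] w 0.0439
```

View pics/s3.png

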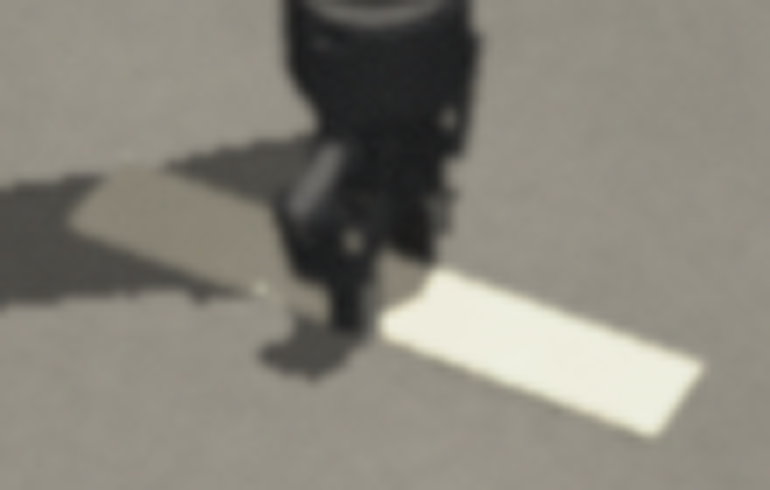

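The fingers look closed on the strip's long edges. The pads swinging forward press it onto the bench, which gives the 5 N. I'll lift and check.

Emit:
carry_out --series '[[[0,0,-0.005],[0,0,0]],[[0,0,-0.015],[0,0,0]],[[0,0,-0.03],[0,0,0]],[[0,0,-0.045],[0,0,0]],[[0,0,-0.06],[0,0,0]],[[0,0,-0.06],[0,0,0]],[[0,0,-0.06],[0,0,0]]]'

```text
time: 6.4
ee_pos: [0.4452, 0.2707, 0.0778]
tool_rot: [-3.14, -0.065, -0.006]
ft_force: [-0.7, -0.0, -0.3]
grip_width: 0.0442
```

```bash
python3 - <<'E'
from h import *
from rig import manip
c=manip.read_camera("scene"); np.savez("pics/s4.npz",**c)
im=c["color"][...,::-1].copy()
cv2.imwrite("pics/s4.png",cv2.resize(im[130:230,190:330],None,fx=5,fy=5,interpolation=2))
s=manip.read_state(); show(s)
P=cloud(c); m=(c["color"].min(2)>200)&(P[...,2]>.03)&(P[...,2]<.12)&(abs(P[...,1]-.27)<.06)
q=P[m]; print(len(q)); A=np.c_[q[:,:2],np.ones(len(q))]; print(np.linalg.lstsq(A,q[:,2],rcond=None)[0],q.mean(0))
E
```

```text
t 6.45 p [0.4448 0.2704 0.0771] yaw 0.0415 z [ 0.003  0.    -1.   ] F [-0.62  0.04  0.19] w 0.0439
446
[ 0.00930703 -0.03134393  0.06801235] [0.5232313  0.27372388 0.0643025 ]
```

View pics/s4.png

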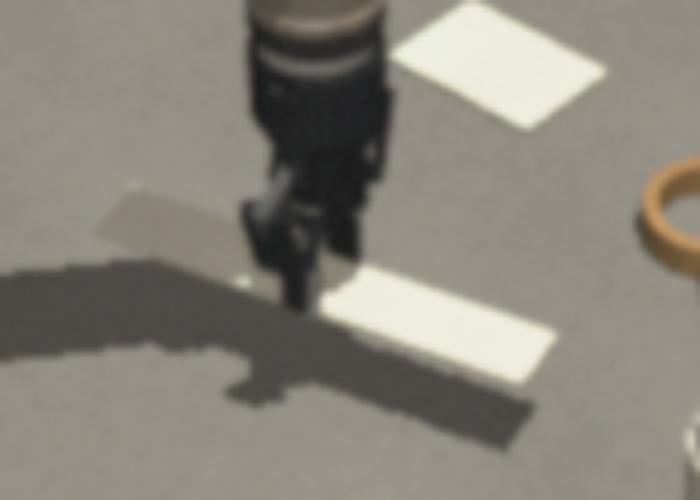

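Lifted level. The strip's bottom is about 17 mm below the TCP, so bed contact should come at TCP z≈0.041. Next I carry it over the feeding side of the bed.

```bash
python3 - <<'E'
from h import *
from rig import manip
s=manip.read_state(); show(s)
delta(s,(.43,.04,.13),-.014);delta(s,(.409,-.196,.11),-.069)
E
```

```text
t 6.45 p [0.4448 0.2704 0.0771] yaw 0.0415 z [ 0.003  0.    -1.   ] F [-0.62  0.04  0.19] w 0.0439
to (0.43, 0.04, 0.13) -0.014 shift [-0.0242  0.2296 -0.053 ] turn [-0.0002 -0.0025  0.0555]
to (0.409, -0.196, 0.11) -0.069 shift [-0.055   0.4645 -0.0331] turn [-0.0002 -0.0025  0.1105]
```

Emit:
carry_out --series '[[[-0.002,0.02,-0.02],[0,-0.0025,0]],[[-0.008,0.06,-0.035],[0,-0.0025,0.015]],[[-0.012,0.1,-0.05],[0,-0.0025,0.025]],[[-0.016,0.14,-0.053],[0,-0.0025,0.035]],[[-0.02,0.18,-0.053],[0,-0.0025,0.045]],[[-0.024,0.22,-0.053],[0,-0.0025,0.055]],[[-0.029,0.26,-0.053],[0,-0.0025,0.065]],[[-0.034,0.3,-0.053],[0,-0.0025,0.075]],[[-0.04,0.34,-0.05],[0,-0.0025,0.085]],[[-0.045,0.38,-0.045],[0,-0.0025,0.095]],[[-0.05,0.42,-0.04],[0,-0.0025,0.105]],[[-0.053,0.45,-0.035],[0,-0.0025,0.11]],[[-0.055,0.464,-0.033],[0,-0.0025,0.11]],[[-0.055,0.464,-0.033],[0,-0.0025,0.11]],[[-0.055,0.464,-0.033],[0,-0.0025,0.11]]]'

```text
time: 7.95
ee_pos: [0.4086, -0.1946, 0.1094]
tool_rot: [-3.138, 0.107, 0.002]
ft_force: [0.2, 0.0, -0.9]
grip_width: 0.0438
```

```bash
python3 - <<'E'
from h import *
from rig import manip
for n in("scene","top"):
    c=manip.read_camera(n); np.savez(f"pics/{n}5.npz",**c)
    im=c["color"][...,::-1].copy()
    cr=im[180:420,40:330] if n=="scene" else im[150:390,300:540]
    cv2.imwrite(f"pics/{n}5.png",cv2.resize(cr,None,fx=2.4,fy=2.4,interpolation=2))
s=manip.read_state(); show(s)
delta(s,(.409,-.196,.05),-.069)
E
```

```text
t 8.05 p [ 0.4091 -0.194   0.1098] yaw -0.0663 z [-0.     0.001 -1.   ] F [-0.34  0.52 -0.29] w 0.0441
to (0.409, -0.196, 0.05) -0.069 shift [0.     0.002  0.0598] turn [-0.0009  0.0004  0.0027]
```

View pics/scene5.png

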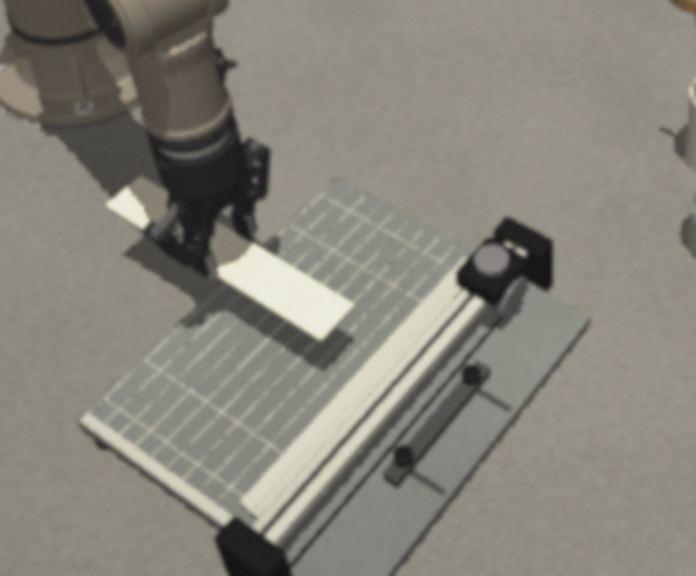

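View pics/top5.png

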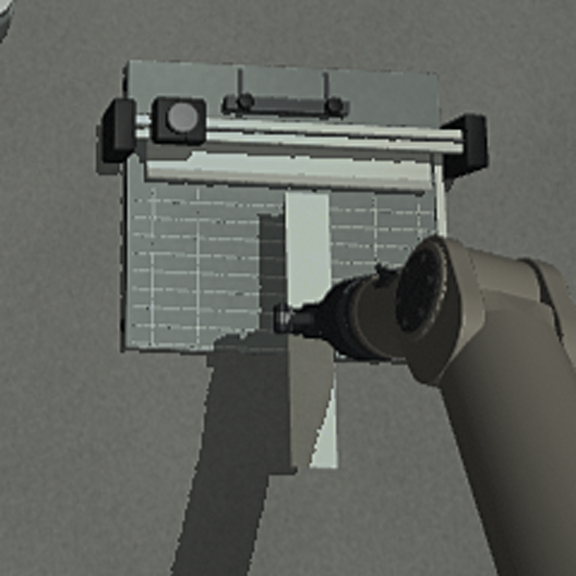

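Both views show the strip level over the bed, with its free front end in front of the flap. In the top crop the front corners are at about (285,193) and (328,193). Now I'll measure the end position and angle against the bed.

```bash
python3 - <<'E'
from h import *
T=dict(np.load("pics/top5.npz"));S=dict(np.load("pics/scene5.npz"))
for n,c in(("T",T),("S",S)):
    P=cloud(c); g=c["color"].min(2)
    m=((g>150)&(P[...,2]>.085)&(P[...,2]<.11)&(P[...,0]>.44)&(P[...,0]<.57)&(abs(P[...,1]+.2)<.045)).astype(np.uint8)
    k=max(cv2.findContours(m,0,1)[0],key=cv2.contourArea)
    W=ray(c,k[:,0,:],.0977)
    r=cv2.minAreaRect((W[:,:2]*1000).astype(np.float32)); print(n,r,np.round(cv2.boxPoints(r)),len(k))
    f=W[W[:,0]>.535]; 
    print(" front x range",W[:,0].max(), "z",np.median(P[...,2][m>0]))
    # side edges fit
    for sgn in (1,-1):
        ww=W[(W[:,0]>.46)&(W[:,0]<.53)]; yc=np.median(ww[:,1]); e=ww[(ww[:,1]-yc)*sgn>.01]
        if len(e)>5: print(" edge slope",np.polyfit(e[:,0],e[:,1],1)[0])
# bed left edge & flap free edge in T: depth-based
P=cloud(T); z=P[...,2]
print("bed/scene edge lines:")
g=cv2.cvtColor(T["color"],cv2.COLOR_RGB2GRAY)
for n,c in(("T",T),("S",S)):
    P=cloud(c); m=((P[...,2]>.027)&(P[...,2]<.045)&(P[...,0]>.54)&(P[...,0]<.62)&(P[...,1]>-.36)&(P[...,1]<-.06)).astype(np.uint8)
    q=P[m>0]; 
    # lowest-x per y bin
    b=[(y,q[(abs(q[:,1]-y)<.004),0].min()) for y in np.arange(-.35,-.07,.01) if (abs(q[:,1]-y)<.004).any() and not (n=="T" and False)]
    b=np.array(b); p=np.polyfit(b[:,0],b[:,1],1); r=b[:,1]-np.polyval(p,b[:,0]); k=abs(r)<.004; p=np.polyfit(b[k,0],b[k,1],1)
    print(n,"flap lip edge x = %.4f + %.4f*(y+.21)"%(np.polyval(p,-.21),p[0]),k.sum())
E
```

```text
T ((492.7385559082031, -198.96861267089844), (45.3358039855957, 104.99291229248047), 84.82666778564453) [[ 438. -217.]
 [ 543. -226.]
 [ 547. -181.]
 [ 442. -172.]] 113
 front x range 0.5460254801538931 z 0.09705748632131507
 edge slope -0.041409337189498054
S ((494.3428039550781, -202.07574462890625), (46.81499481201172, 111.99732971191406), 85.83580780029297) [[ 437. -221.]
 [ 548. -229.]
 [ 552. -183.]
 [ 440. -175.]] 105
 front x range 0.5518078256083729 z 0.09557187309904243
 edge slope -0.06744897192178984
 edge slope -0.06837527673476988
bed/scene edge lines:
T flap lip edge x = 0.5500 + 0.0304*(y+.21) 4
S flap lip edge x = 0.5591 + -0.0116*(y+.21) 2
```

The strip is well centred and its angle matches the bed within about 0.005 rad. The end is about 20 mm short of the flap lip, so now I lower it to the bed.

Emit:
carry_out --series '[[[0,0.001,0.015],[0,0,0.003]],[[0,0.001,0.035],[0,0,0.003]],[[0,0.001,0.05],[0,0,0.003]],[[0,0.001,0.06],[0,0,0.003]],[[0,0.001,0.064],[0,0,0.003]],[[0,0.001,0.066],[0,0,0.003]],[[0,0.001,0.067],[0,0,0.003]],[[0,0.001,0.067],[0,0,0.003]]]'

```text
time: 8.85
ee_pos: [0.4094, -0.195, 0.0432]
tool_rot: [-3.139, 0.109, -0.001]
ft_force: [-0.3, -0.6, -0.8]
grip_width: 0.0438
```

```bash
python3 - <<'E'
from h import *
from rig import manip
s=manip.read_state(); show(s); delta(s,(.409,-.195,.041),-.069)
E
```

```text
t 8.85 p [ 0.4094 -0.195   0.0432] yaw -0.0692 z [ 0.001  0.001 -1.   ] F [-0.3  -0.57 -0.84] w 0.0438
to (0.409, -0.195, 0.041) -0.069 shift [-0.0004 -0.      0.0022] turn [-0.0006 -0.0005 -0.0002]
```

Emit:
carry_out --series '[[[0,0,0.001],[0,0,0]],[[0,0,0.0018],[0,0,0]],[[0,0,0.0024],[0,0,0]],[[0,0,0.0024],[0,0,0]]]'

```text
time: 9.25
ee_pos: [0.4096, -0.1952, 0.0411]
tool_rot: [-3.139, 0.109, -0.001]
ft_force: [-0.9, 1.7, 3.3]
grip_width: 0.0442
```

```bash
python3 - <<'E'
from h import *
from rig import manip
c=manip.read_camera("scene"); np.savez("pics/s6.npz",**c)
cv2.imwrite("pics/s6.png",cv2.resize(c["color"][230:400,70:290,::-1],None,fx=3.5,fy=3.5,interpolation=2))
s=manip.read_state(); show(s)
E
```

```text
t 9.3 p [ 0.4096 -0.1952  0.0411] yaw -0.0693 z [ 0.001  0.    -1.   ] F [-0.58  0.5   3.8 ] w 0.0442
```

View pics/s6.png

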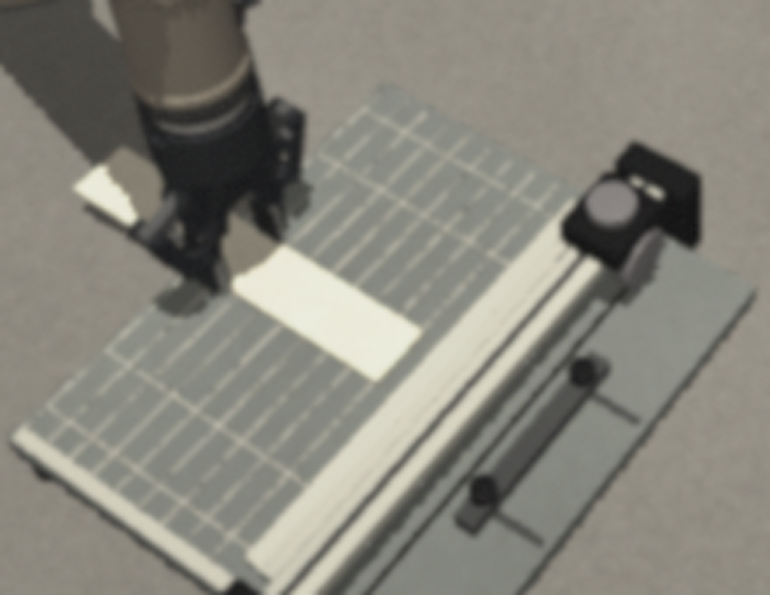

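The strip lies flat on the bed with contact at exactly z = 0.041, its front end just before the flap at (400,355). I'll slide it in under light pressure.

Emit:
carry_out --series '[[[0.005,0,0.0002],[0,0,0]],[[0.012,0,0.0002],[0,0,0]],[[0.02,0,0.0002],[0,0,0]],[[0.028,0,0.0002],[0,0,0]],[[0.035,0,0.0002],[0,0,0]],[[0.04,0,0.0002],[0,0,0]],[[0.04,0,0.0002],[0,0,0]]]'

```text
time: 10.0
ee_pos: [0.4492, -0.1982, 0.0411]
tool_rot: [-3.14, 0.109, 0.001]
ft_force: [-1.5, -0.1, 5.2]
grip_width: 0.0436
```

```bash
python3 - <<'E'
from h import *
from rig import manip
c=manip.read_camera("scene"); np.savez("pics/s7.npz",**c)
cv2.imwrite("pics/s7.png",cv2.resize(c["color"][230:400,70:290,::-1],None,fx=3.5,fy=3.5,interpolation=2))
s=manip.read_state(); show(s)
E
```

```text
t 10.05 p [ 0.4492 -0.1981  0.0411] yaw -0.0695 z [-0.  0. -1.] F [-1.73 -0.33  4.6 ] w 0.0441
```

View pics/s7.png

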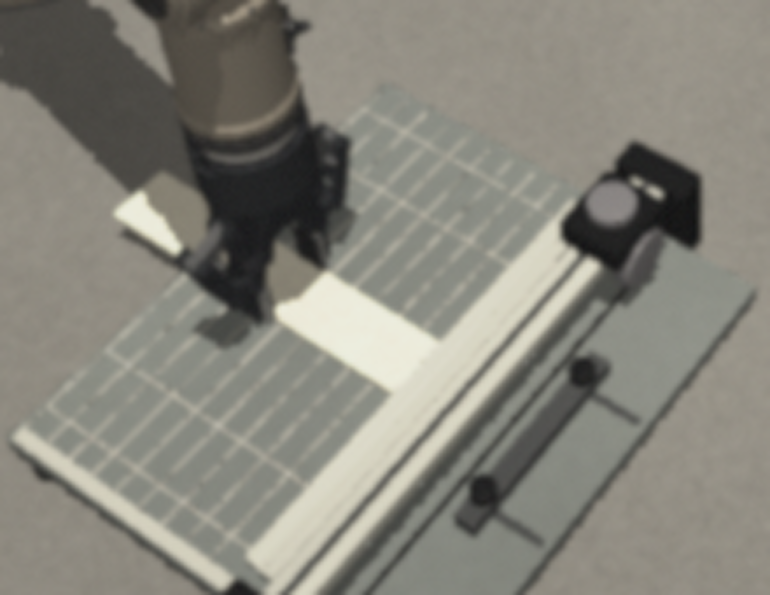

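The front end is under the flap (edge at about (420,365)), the force is low, and the flap looks undisturbed. I'll continue.

Emit:
carry_out --series '[[[0.006,0,0.0001],[0,0,0]],[[0.014,0,0.0001],[0,0,0]],[[0.022,0,0.0001],[0,0,0]],[[0.03,0,0.0001],[0,0,0]],[[0.038,0,0.0001],[0,0,0]],[[0.045,0,0.0001],[0,0,0]],[[0.05,0,0.0001],[0,0,0]],[[0.05,0,0.0001],[0,0,0]]]'

```text
time: 10.85
ee_pos: [0.499, -0.2018, 0.0411]
tool_rot: [3.14, -0.109, -0.002]
ft_force: [-1.9, 0.2, 5.4]
grip_width: 0.0438
```

```bash
python3 - <<'E'
from h import *
from rig import manip
s=manip.read_state(); show(s)
c=manip.read_camera("scene"); np.savez("pics/s8.npz",**c)
cv2.imwrite("pics/s8.png",cv2.resize(c["color"][230:400,70:290,::-1],None,fx=3.5,fy=3.5,interpolation=2))
E
```

```text
t 10.85 p [ 0.499  -0.2018  0.0411] yaw -0.0697 z [-0.001  0.    -1.   ] F [-1.92  0.19  5.44] w 0.0438
```

View pics/s8.png

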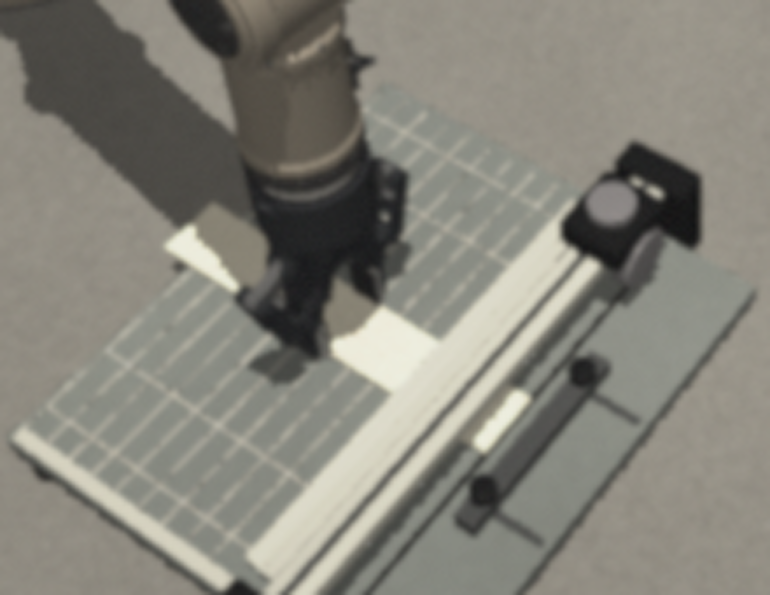

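The end has come out behind the rail at about (500,420), parallel to the stop bar and roughly 12 mm short of it. I'll creep from here.

```bash
python3 - <<'E'
from h import *
c=dict(np.load("pics/s8.npz"))
e=ray(c,up([(498,452),(530,398)],(70,230),3.5),.029)   # front top edge of strip
b=ray(c,up([(475,505),(572,380)],(70,230),3.5),.024+.014)
print(e,b)
n=np.array([np.cos(-.069),np.sin(-.069)]); print("e",e[:,:2]@n,"stop top edge",b[:,:2]@n)
cv2.imwrite("pics/s8z.png",cv2.resize(c["color"][325:390,190:260,::-1],None,fx=9,fy=9,interpolation=2))
E
```

```text
[[ 0.64522604 -0.23118221  0.029     ]
 [ 0.64093122 -0.18919174  0.029     ]] [[ 0.65717392 -0.2716637   0.038     ]
 [ 0.66039176 -0.16927626  0.038     ]]
e [0.6596296  0.65244996] stop top edge [0.67434006 0.67049112]
```

View pics/s8z.png

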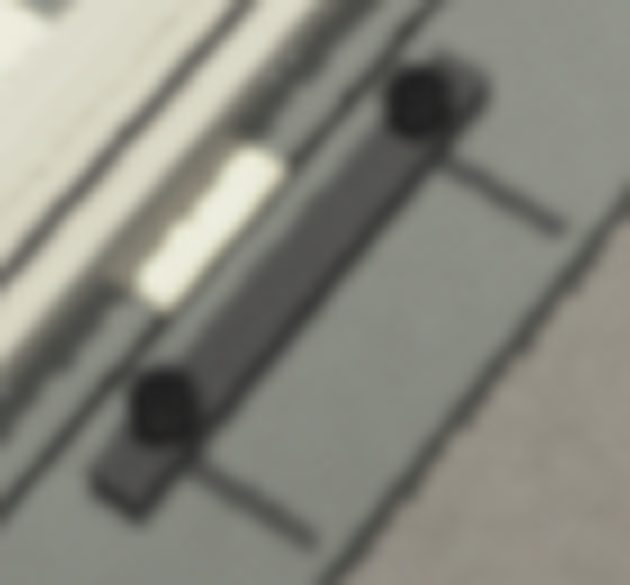

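Emit:
carry_out --series '[[[0.003,0,0.0001],[0,0,0]],[[0.006,0,0.0001],[0,0,0]],[[0.007,0,0.0001],[0,0,0]],[[0.007,0,0.0001],[0,0,0]]]'

```text
time: 11.3
ee_pos: [0.5044, -0.2024, 0.0411]
tool_rot: [-3.14, 0.11, 0.006]
ft_force: [-4.9, 1.0, 8.3]
grip_width: 0.0438
```

```bash
python3 - <<'E'
from h import *
from rig import manip
c=manip.read_camera("scene"); np.savez("pics/s9.npz",**c)
cv2.imwrite("pics/s9z.png",cv2.resize(c["color"][325:390,190:260,::-1],None,fx=9,fy=9,interpolation=2))
s=manip.read_state(); show(s)
E
```

```text
t 11.35 p [ 0.5045 -0.2024  0.0411] yaw -0.0702 z [-0.004  0.    -1.   ] F [-5.08 -0.38  7.91] w 0.044
```

View pics/s9z.png

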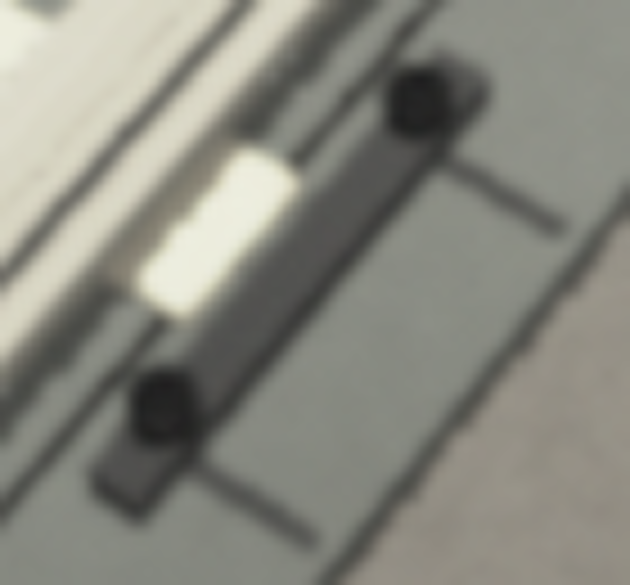

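The strip end now spans about (180,320) to (295,190). By the parallax it should still be several mm short of the stop face, and the drag is probably from my pressing. I'll ease the downward push and keep creeping.

Emit:
carry_out --series '[[[0,0,-0.0005],[0,0.004,0]],[[0.001,0,-0.0005],[0,0.004,0]],[[0.002,0,-0.0005],[0,0.004,0]],[[0.003,0,-0.0005],[0,0.004,0]],[[0.003,0,-0.0005],[0,0.004,0]]]'

```text
time: 11.85
ee_pos: [0.5078, -0.2025, 0.0415]
tool_rot: [-3.14, 0.11, -0.001]
ft_force: [0.3, -0.6, 0.3]
grip_width: 0.0438
```

```bash
python3 - <<'E'
from h import *
from rig import manip
s=manip.read_state(); show(s)
E
```

```text
t 11.85 p [ 0.5078 -0.2025  0.0415] yaw -0.07 z [ 0.  0. -1.] F [ 0.25 -0.58  0.34] w 0.0438
```

It's free, with no forces, so the drag was only friction. I'll keep creeping.

Emit:
carry_out --series '[[[0.001,0,0],[0,0,0]],[[0.002,0,0],[0,0,0]],[[0.003,0,0],[0,0,0]],[[0.003,0,0],[0,0,0]]]'

```text
time: 12.25
ee_pos: [0.5111, -0.2027, 0.0415]
tool_rot: [3.14, -0.11, 0.001]
ft_force: [0.5, -1.0, -0.3]
grip_width: 0.0435
```

Emit:
carry_out --series '[[[0.001,0,0],[0,0,0]],[[0.002,0,0],[0,0,0]],[[0.002,0,0],[0,0,0]]]'

```text
time: 12.55
ee_pos: [0.513, -0.2029, 0.0414]
tool_rot: [-3.14, 0.11, -0.001]
ft_force: [0.5, -0.1, -0.4]
grip_width: 0.0443
```

Emit:
carry_out --series '[[[0.001,0,0],[0,0,0]],[[0.002,0,0],[0,0,0]],[[0.002,0,0],[0,0,0]]]'

```text
time: 12.85
ee_pos: [0.5131, -0.2029, 0.0411]
tool_rot: [-3.139, 0.11, 0.006]
ft_force: [-4.9, 1.2, 3.3]
grip_width: 0.044
```

```bash
python3 - <<'E'
from h import *
from rig import manip
c=manip.read_camera("scene"); np.savez("pics/s10.npz",**c)
cv2.imwrite("pics/s10z.png",cv2.resize(c["color"][325:390,190:260,::-1],None,fx=9,fy=9,interpolation=2))
c=manip.read_camera("top"); np.savez("pics/t10.npz",**c)
cv2.imwrite("pics/t10z.png",cv2.resize(c["color"][165:310,330:515,::-1],None,fx=4,fy=4,interpolation=2))
s=manip.read_state(); show(s)
E
```

```text
t 12.95 p [ 0.5131 -0.2029  0.0412] yaw -0.0702 z [-0.004  0.001 -1.   ] F [-5.68  1.31  4.05] w 0.0437
```

View pics/s10z.png

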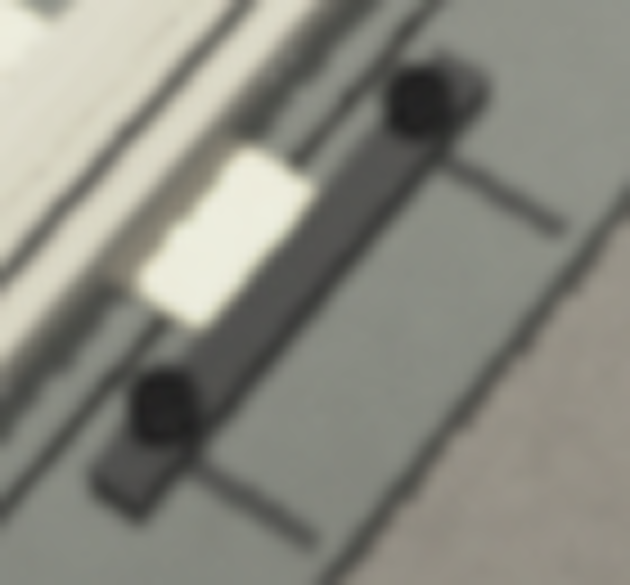

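View pics/t10z.png

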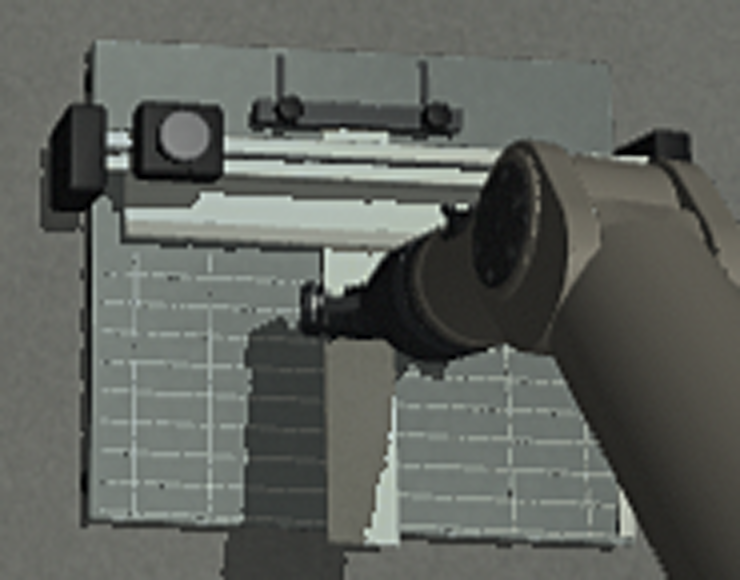

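It has contacted the stop: the arm halted at x 0.5131 with 5–6 N back, and the strip end at about 0.6528 matches the estimate. The top view shows the end centred on the bar at (357,135). I'll seat it a little more firmly, keep the grip and press down.

Emit:
carry_out --series '[[[0.001,0,0.0003],[0,0.004,0]],[[0.002,0,0.0006],[0,0.004,0]],[[0.003,0,0.001],[0,0.004,0]],[[0.003,0,0.001],[0,0.004,0]],[[0.003,0,0.001],[0,0.004,0]]]'

```text
time: 13.45
ee_pos: [0.5132, -0.2029, 0.041]
tool_rot: [-3.139, 0.111, 0.01]
ft_force: [-10.8, 1.8, 15.1]
grip_width: 0.0437
```

```bash
python3 - <<'E'
from h import *
from rig import manip
s=manip.read_state(); show(s); print(s["ft_torque"])
E
```

```text
t 13.45 p [ 0.5132 -0.2029  0.041 ] yaw -0.0708 z [-0.006  0.001 -1.   ] F [-10.81   1.82  15.1 ] w 0.0437
[0.52208428 2.22219634 0.06024741]
```

```bash
python3 - <<'E'
from h import *
from rig import manip
for i in range(8): c=manip.read_camera("scene")
np.savez("pics/s11.npz",**c)
s=manip.read_state(); show(s)
cv2.imwrite("pics/s11.png",cv2.resize(c["color"][230:400,70:290,::-1],None,fx=3.5,fy=3.5,interpolation=2))
a=dict(np.load("pics/s8.npz")); z0=cloud(a);z1=cloud(c)
# tilt of visible strip, yaw of end edge, bystanders/stop diff
P=z1; g=c["color"].min(2); m=(g>190)&(P[...,0]>.53)&(P[...,0]<.565)&(abs(P[...,1]+.205)<.02); q=P[m]
print("strip exposed part z",len(q),np.median(q[:,2]) if len(q) else 0)
# flap height before/after
for k in ("pics/scene0.npz","pics/s11.npz"):
    d=dict(np.load(k)); P=cloud(d); m=(d["color"].min(2)>150)&(P[...,0]>.555)&(P[...,0]<.6)&(P[...,1]>-.33)&(P[...,1]<-.25); print(k,"flap z",m.sum(),np.median(P[m][:,2]))
    # stop dark bar pos & bystanders
d0=dict(np.load("pics/scene0.npz"))["color"].astype(int); d1=c["color"].astype(int)
D=abs(d0-d1).max(2); print("stop region diff", (D[350:384,195:248]>60).sum(), "right side diff (bystanders)",(D[120:290,265:380]>60).sum())
E
```

```text
t 13.85 p [ 0.5131 -0.2029  0.041 ] yaw -0.0707 z [-0.006  0.001 -1.   ] F [-10.11   2.61  15.33] w 0.044
strip exposed part z 222 0.02780727347283822
pics/scene0.npz flap z 401 0.03497859066489275
pics/s11.npz flap z 411 0.0351437113858522
stop region diff 130 right side diff (bystanders) 380
```

View pics/s11.png

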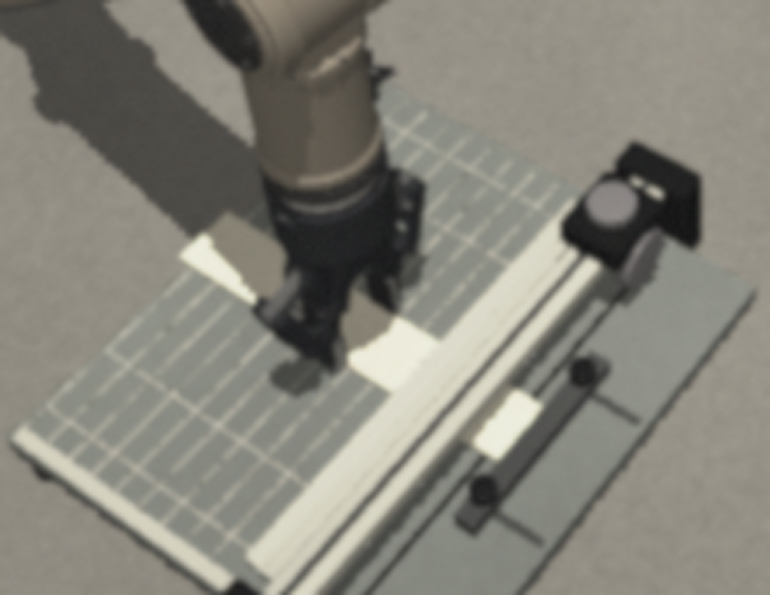

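```bash
python3 - <<'E'
from h import *
from rig import manip
c=manip.read_camera("top"); show(manip.read_state())
cv2.imwrite("pics/t12z.png",cv2.resize(c["color"][180:215,385:455,::-1],None,fx=10,fy=10,interpolation=0))
u=np.array([407+12]); 
for col in (414,418,422,426): print(col,c["color"][186:206,col].mean(1).astype(int))
print(pix(c,[[.6215+.032-.0035,-.212,.024],[.6215+.032-.0035,-.212,.038]]))
E
```

```text
t 13.9 p [ 0.5132 -0.2029  0.041 ] yaw -0.0707 z [-0.006  0.001 -1.   ] F [-9.81  1.24 15.07] w 0.044
414 [116 117 117 121 105  77  70  71  72  85  27  82 180 188 162 179 185 195
 101  39]
418 [113 115 117 120  97  73  70  71  71  76  29  64 184 192 128 172 185 193
 118  42]
422 [114 115 115 117 122  85  68  69  71  75  39  40 182 191 160 178 183 190
 118  43]
426 [114 114 114 114 117  88  70  67  69  74  55  49 190 198 191 184 183 186
 139  67]
[[417.83008003 197.05804622]
 [419.53556309 195.82927062]]
```

View pics/t12z.png

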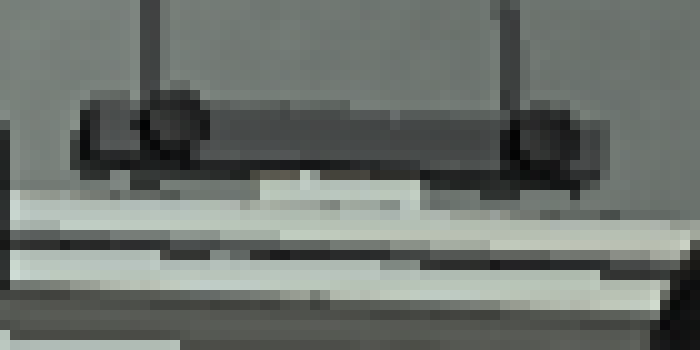

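The top view shows the white strip end at (260–420, 178) meeting the stop's dark front face across its whole width, with no bed showing between. The forces are steady at about 15 N down and 10 N forward, so I'm handing in while still holding.

```bash
python3 - <<'E'
from h import *
from rig import manip
show(manip.read_state()); print(manip.close_job()); 
E
```

```text
t 13.9 p [ 0.5132 -0.2029  0.041 ] yaw -0.0707 z [-0.006  0.001 -1.   ] F [-9.81  1.24 15.07] w 0.044
the job is handed in; nothing more can be done
None
```

The strip is set in the trimmer. I gripped it by its long edges, slid it flat on the bed under the flap and rail to the stop, and handed in at 13.9 s still gripping it and pressing down. No verdict was reported.

**Last checks before handing in:**
- **Push:** about 15 N down and 10 N forward, steady for the last 0.4 s. The forward push is well under the 30 N at which the stop slips.
- **Against the stop:** the arm halted where I expected the stop, and pushing harder moved it no more than 0.1 mm. The top view shows the end meeting the stop face across its full width, roughly in the middle of the bar.
- **Square and flat:** the tool's angle matched the bed's estimated angle within about 0.005 rad. It was tilted 0.006 rad, and the strip's measured height was consistent with lying flat.
- **Flap:** its height read 35.1 mm, against 35.0 mm at the start.
- **Bystanders:** I never went near them, and nothing looked moved in the pictures I viewed. I didn't measure them.

**Snags and disagreements:**
- The tool overshot by about 11 mm before the grasp, because a camera call had let the arm settle; I corrected it at height.
- The strip dragged once during the slide from pressing too hard, so I eased off.
- The two cameras disagreed by up to 8 mm on the bed's absolute position, so I found the final seat by contact.

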